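Check the hand brake lever of a fossil turntable

TASK

Check the hand brake of the specimen turntable: with the fingers' outer side or tips, press the lever towards the fixed hand bar from its outer side until it comes up firm against its stop, which should be short of the bar, and keep it in for two full seconds. Then ease it all the way back out with the fingers still against it, without letting it snap back, and move clear. Only press: do not force the lever past firm, put a finger behind it or touch the bar, and leave the fossil, jar and brush where they are.

Things in the scene. Friction and masses are not known exactly. Their poses are not given: they have to be found in the camera images.
- stand: Grey turntable stand, bolted down. Origin on the table top straight below the middle of the hand bar; y runs along the bar towards the turntable, x from lever to bar (the way to press), z up. In its frame: turntable 250 mm across, centred at y = +275 mm, top 75 mm high, fossil on it up to 180 mm high; bracket post, 28 mm wide, at y = +130 mm, 100 mm high.
- bar_mid (a point): Middle of the fixed straight level hand bar, steel with a black rubber grip 26 mm in diameter. The point is on its axis, 85 mm above the table, x and y axes as the stand's. It runs along y from +145 mm (bracket) to -110 mm (free end).
- lever (a joint): Brake lever hinge, rad: 0 fully out (rest), grows as the lever is pressed towards the bar, firm stop at 0.25. The vertical hinge axis is at x = -34 mm, y = +100 mm in the stand's frame. A spring returns the lever: at the press point it takes about 4 N to start it and 7 N to reach the stop; let go, it snaps back.
- lever_hinge (a point): The lever: straight aluminium blade on edge, 72 to 98 mm above the table, 12 mm thick, reaching 204 mm from the hinge, a 22 mm ball at its free end. This point: on the hinge axis at mid height; it runs along its own -y; the outer face to press looks along its -x, 6 mm from this point. At rest it is yawed -0.28 rad from the stand, free end away from the bar; at the stop -0.03 rad.
- press_point (a point): Point on the blade's outer face, 85 mm above the table, 150 mm from the hinge; axes as the blade's. It travels about 37 mm to the stop, nearly along the stand's +x. The clear gap between blade and rubber grip there is about 56 mm at rest, 20 mm at the stop. Nothing stands within 120 mm on the outer side.
- fossil: Bones in rock in a round plaster jacket, 136 mm across, about 100 mm high, lying loose on the turntable; origin under its centre.
- jar: Closed jar, 48 mm across, 65 mm tall, on the table beyond the bar; origin under its centre.
- brush: Brush 180 mm long lying on the table past the bar's free end; origin under it.
There are look-alikes about, which are no part of the job. Of the things that look like the fossil, the smallest one is meant.

How it is judged (in metres and radians):
On the way, in this order (a step that is already met when the one before it is completed fails the run):
1. the fingers press the lever in to its stop and keep it there (within 0.015 rad, 1.5 s) (value of joint lever above 0.235 rad and contact force between the fingers and lever above 2 N), for 1.5 s.
2. the lever is back out (value of joint lever below 0.03 rad), for 0.2 s.
At the end, for the whole second after the job is handed in: The lever has been held at its stop, then is fully out again (within 0.03 rad); fossil within 10 mm, jar and brush within 15 mm of where they were, at rest (value of joint lever below 0.03 rad and distance of fossil from where it was at the start of the episode below 0.01 m and distance of each of jar, brush from where it was at the start of the episode below 0.015 m and linear speed of each of fossil, jar, brush below 0.02 m/s); the robot touches nothing.
It fails at once if the lever snapped back (faster than 2.5 rad/s) (velocity of joint lever below -2.5 rad/s).
It fails at once if the lever was forced (over 40 N) (contact force between anything else and lever above 40 N).
It fails at once if a finger went behind the lever, hooking or gripping it (contact force between the fingers and lever_c3 above 0.5 N).
It fails at once if the hand bar was touched (contact force between any of the fingers, the arm and stand_c7 above 1 N or contact force between any of the fingers, the arm and stand_c8 above 1 N).
It fails at once if the fossil, jar or brush was moved or lifted (distance of fossil from where it was at the start of the episode above 0.01 m or distance of any of jar, brush from where it was at the start of the episode above 0.015 m).
It also fails if it takes over 54 s, if anything falls off the work surface, if the arm or the gripper's body presses on something with over 40 N, if the wrist force passes 120 N, or if a joint passes its speed limit or range.

ROBOT

A 6-joint arm with a two-finger parallel gripper is mounted at the origin on the work surface. World frame = base frame: x ahead of the robot, y to its left, z up, the work surface at z = 0. Lengths are in m, angles in degrees, forces in N, time in s.
With the tool pointing down it reaches from about 0.4 to 0.825 m from the base axis. Payload 7 kg.
Tool frame: the origin (TCP) lies at the very end of the fingers, on their centre line; the grasp point (between the pads) lies 19 mm behind it; z points along the fingers, y is the line along which they close (so a half turn about z gives the same grasp; the last joint's range is limited). The gripper opens to 88 mm and grips with 3 to 60 N. Pads are 19 mm wide; open, the fingers measure 130 mm over their backs; the gripper's body (78 mm by 193 mm) begins 47 mm behind the grasp point.
Start: joints at [86.923, 20.546, 0.682, 0, -70.136, -16.507], TCP at [0.226, 0.636, 0.227] pointing down, gripper open.
Joint ranges: [-176.03, 176.03], [-82.01, 121.73], [-58.28, 71.71], [-173.87, 95.51], [-174.79, -0.11], [-173.66, 173.66]. Speed limits (degrees/s): [136.94, 136.94, 172.46, 180, 180, 180].

INTERFACE

Orientations are given as [roll, pitch, yaw] about the fixed x, y, z axes, in that order (R = Rz(yaw) Ry(pitch) Rx(roll)).
In Python, from plant import get_state, imaging, r, finder gives the robot as it stands.
- The arm moves only by the shell command python3 -m handwheel 'ROWS' [FORCE]. ROWS is JSON, a list of rows, each a list of 5 numbers: the closure, from 0 (fully open) to 1 (shut), then the shift along the world's x, y, z in cm, then the turn about the world's z in degrees. A call has 1 to 8 rows; each row is the pose to reach, as a shift and turn from the pose commanded when the call began; what a row does not reach only later rows make up. A row lasts 1/8 s, in which the tool goes at most 62.5 mm and 10.7 degrees, less where a joint would pass 70% of its speed; a pose out of reach is approached as far as the arm can. A call with a gripper value outside its range is refused whole. The fingers move at their own pace and stop on an object; FORCE is the grip in N (left out, the last holds). Time passes only in rows, so rows that repeat a pose let the fingers close. It gives the time, the measured TCP pose, the force, the opening and the grip force at its end, in the units of the state.
- get_state(): the state, without advancing time (a new reading comes with each control period).
- imaging.capture(name): name is "side" or "top"; returns (picture, depth): 384x512x3 uint8, red, green, blue; 384x512 float32, m along the optical axis (not along the pixel's ray), 0 where there is no reading.
- imaging.get_calibration(name): a dict with "fx", "fy", "cx", "cy" (pixels), "rvec" (rotation vector, rad) and "tvec" (3), from world to camera coordinates, as OpenCV has them. Camera axes: x right, y down, z forward; pixel columns grow to the right and rows downward; lengths in m; the calibration is good to about 2 mm. A picture is of the moment at which its call begins. get_calibration takes no time and is no camera call.
- r.close_job(): hands the job in; it is judged then, once.
Trained networks look in the newest picture that a camera, given by its name, has taken for a name from the list of things; names that differ only in an ending like _2 or _b are one class to them, and where a whole thing is asked for, a point or a joint stands for the part that bears it (a point fixed in the world has none). Each returns a list of dicts, best first, with "p" (0 to 1); they miss things now and then, are a little off and sometimes report something else, mostly with a low value. They report only what shows in the picture. A call takes as long as a camera call. They do not tell look-alikes from the thing itself.
- finder.cut_out(camera, query): "region" (384x512 bool, what is visible of it) and "pixel" ([column, row] in pixels, amid what is visible of it).
The state is a dict: "time_s": time; "joints": joint angles; "qd": joint speeds; "joint_torque": joint torques, N m; "tcp_pos": TCP position; "eef_rot": TCP orientation; "contact_force": force on the tool from outside, world axes, zero at the start; "moment": the same for the moment, N m; "gripper_width": finger opening in m; "gripper_force": force on a finger pad.
Only numpy, scipy, OpenCV 4.12 (cv2) and the standard library are available. Lean on these libraries where they do the work, as an engineer would, in place of code of your own. Each camera call takes 0.05 s, during which the arm holds its last target. There are 200 camera calls.

## Working session

There is one attempt and no reset: what is moved stays moved. The work goes in short steps, Python scripts to look and compute and a shell command to move; the robot and the scene stay as the last step left them, time stands still between calls to the robot, and variables do not carry over. Pictures are saved under pics/ and viewed, at most 10 in all, crops included, and the job is handed in when it is done.

```bash
mkdir -p pics
cat > h.py <<'E'
import numpy as np, cv2
from plant import get_state, imaging, r, finder
def pts(cam,depth,mask):
    c=imaging.get_calibration(cam); v,u=np.nonzero(mask&(depth>0)); z=depth[v,u]
    P=np.stack([(u-c['cx'])/c['fx']*z,(v-c['cy'])/c['fy']*z,z],1)
    R=cv2.Rodrigues(np.array(c['rvec'],float))[0]
    return (P-np.array(c['tvec']).ravel())@R
E
python3 - <<'E'
from h import *
ims=[]
for cam in ("side","top"):
    im,d=imaging.capture(cam); np.savez(f'{cam}.npz',im=im,d=d)
    for q in ("lever","stand","fossil"):
        for o in finder.cut_out(cam,q)[:4]:
            P=pts(cam,d,o['region'])
            print(cam,q,round(o['p'],2),o['pixel'],len(P),np.percentile(P,[5,50,95],axis=0).round(3).tolist() if len(P) else '')
            if q=="lever": np.save(f'{cam}_lever_{o["pixel"][0]:.0f}.npy',P)
    cv2.imwrite(f'pics/{cam}0.png',im[:,:,::-1])
s=get_state();print(s['time_s'],s['tcp_pos'],s['eef_rot'],s['gripper_width'],s['contact_force'])
E
```

```text
side lever 0.78 [273.2, 151.7] 401 [[0.473, -0.116, 0.072], [0.533, -0.015, 0.093], [0.574, 0.056, 0.103]]
side stand 0.84 [246.5, 215.6] 5420 [[0.524, -0.064, 0.012], [0.599, 0.26, 0.075], [0.736, 0.328, 0.098]]
side fossil 0.88 [254.6, 360.7] 3707 [[0.467, 0.585, 0.042], [0.538, 0.631, 0.072], [0.613, 0.677, 0.117]]
side fossil 0.75 [228.8, 196.1] 1494 [[0.592, 0.178, 0.093], [0.636, 0.239, 0.121], [0.687, 0.27, 0.153]]
side fossil 0.62 [230.2, 120.2] 1325 [[0.627, -0.289, 0.022], [0.697, -0.235, 0.057], [0.76, -0.193, 0.098]]
top lever 0.83 [313.2, 210.3] 318 [[0.468, -0.12, 0.004], [0.518, -0.04, 0.095], [0.565, 0.049, 0.103]]
top stand 0.91 [261.4, 192.9] 3625 [[0.513, -0.105, 0.023], [0.583, 0.149, 0.074], [0.728, 0.304, 0.099]]
top fossil 0.94 [379.3, 173.1] 1709 [[0.619, -0.346, 0.019], [0.683, -0.268, 0.062], [0.752, -0.2, 0.097]]
top fossil 0.76 [244.9, 172.1] 990 [[0.579, 0.15, 0.093], [0.628, 0.205, 0.121], [0.682, 0.258, 0.148]]
top fossil 0.56 [129.7, 192.4] 1797 [[0.458, 0.562, 0.019], [0.526, 0.625, 0.062], [0.603, 0.698, 0.097]]
0.4 [0.22623094 0.63589018 0.22642516] [ 1.79987069e+02 -1.33551779e-03 -1.95827665e+01] 0.08758240915792269 [ 0.09615652 -0.23661377  0.8313016 ]
```

View pics/side0.png

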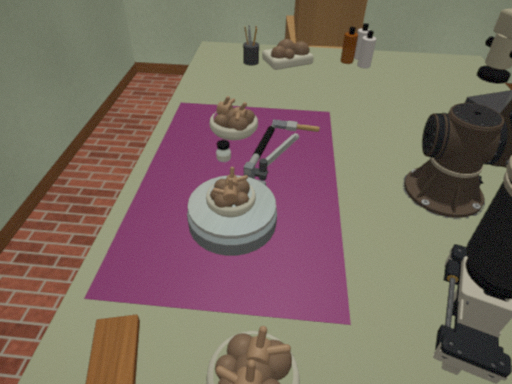

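View pics/top0.png

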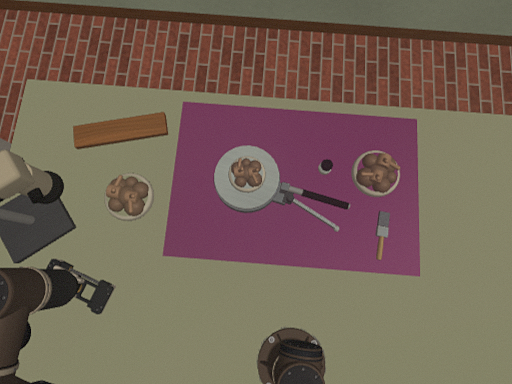

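Run:
```python
from h import *
for cam in ("side","top"):
    z=np.load(f'{cam}.npz'); im,d=z['im'],z['d']
    P=pts(cam,d,d>0); I=im[d>0].astype(int)
    sel=(P[:,2]>.085)&(P[:,2]<.115)&(P[:,0]>.42)&(P[:,0]<.66)&(P[:,1]>-.16)&(P[:,1]<.1)
    Q=P[sel];C=I[sel]; dark=C.max(1)<60
    for n,m in (('bar',dark),('lever',None)):
        if m is None:
            L=np.load([f for f in __import__('glob').glob(f'{cam}_lever_*.npy')][0]); A=L[(L[:,2]>.08)&(L[:,2]<.112)&(L[:,1]<.03)]
        else: A=Q[m]
        for it in range(4):
            c=np.median(A,0); vx,vy,x0,y0=cv2.fitLine(A[:,:2].astype(np.float32),cv2.DIST_HUBER,0,.005,.005).ravel()
            e=(A[:,0]-x0)*vy-(A[:,1]-y0)*vx; A=A[abs(e)<.012]
        if vy<0: vx,vy=-vx,-vy
        t=(A[:,0]-x0)*vx+(A[:,1]-y0)*vy
        print(cam,n,len(A),'yaw',round(-np.arctan2(vx,vy),3),'ends',[(x0+k*vx).round(4).tolist() if 0 else [round(float(x0+k*vx),4),round(float(y0+k*vy),4)] for k in np.percentile(t,[1,99])],'z',np.percentile(A[:,2],[10,50,90]).round(3),'estd',e.std().round(4))
    # turntable rim top
    s=(abs(P[:,2]-.075)<.006)&(abs(P[:,0]-.63)<.16)&(abs(P[:,1]-.23)<.16)
    print(cam,'table',cv2.minEnclosingCircle(P[s][:,:2].astype(np.float32)))
```

```text
side bar 161 yaw -0.173 ends [[0.5547, -0.1558], [0.5819, -0.0004]] z [0.09  0.096 0.099] estd 0.0048
side lever 236 yaw -0.512 ends [[0.468, -0.1237], [0.5531, 0.0277]] z [0.083 0.095 0.099] estd 0.0037
side table ((0.6285536289215088, 0.19887399673461914), 0.13360007107257843)
top bar 280 yaw -0.21 ends [[0.5505, -0.1585], [0.5843, 0.0001]] z [0.091 0.095 0.1  ] estd 0.0061
top lever 222 yaw -0.513 ends [[0.4643, -0.1283], [0.5526, 0.0286]] z [0.088 0.095 0.099] estd 0.0042
top table ((0.6302978992462158, 0.19671325385570526), 0.13074934482574463)
```

```bash
python3 -m handwheel '[[1,2.5,-4.5,0,0],[1,5,-9,0,0],[1,8,-14,0,-2],[1,11,-19,0,-4],[1,14,-24,0,-6],[1,17,-29,0,-8],[1,20,-34,0,-9.8],[1,20,-34,0,-9.8]]' 20 && python3 -m handwheel '[[1,0,-5,0,0],[1,0,-10,0,0],[1,0,-15,0,0],[1,0,-20,0,0],[1,0,-25,0,0],[1,0,-30,0,0],[1,0,-36,0,0],[1,0,-36,0,0]]'
```

```text
time_s: 1.4
tcp_pos: [0.4275, 0.2929, 0.2269]
eef_rot: [-180.0, -0.0, -29.7]
contact_force: [-0.4, 0.8, 0.7]
gripper_width: 0.0133
gripper_force: 0.0
time_s: 2.4
tcp_pos: [0.4258, -0.0669, 0.2266]
eef_rot: [180.0, -0.0, -29.7]
contact_force: [0.8, 1.2, 0.3]
gripper_width: 0.0006
gripper_force: 0.0
```

```bash
python3 -m handwheel '[[1,0,0,-3,0],[1,0,0,-6,0],[1,0,0,-9,0],[1,0,0,-12,0],[1,0,0,-14,0],[1,0,0,-15.4,0],[1,0,0,-15.4,0]]'
python3 - <<'E'
from h import *
o=[]
for cam,(u,v) in (("top",(320,215)),("side",(290,150))):
    im,d=imaging.capture(cam); np.savez(f'{cam}1.npz',im=im,d=d)
    o.append(cv2.resize(im[v-50:v+50,u-65:u+65,::-1],(390,300),interpolation=cv2.INTER_CUBIC))
    P=pts(cam,d,d>0); s=(P[:,2]>.105)&(P[:,2]<.135)&(abs(P[:,0]-.43)<.07)&(abs(P[:,1]+.067)<.08)
    print(cam,s.sum(),np.percentile(P[s],[3,50,97],axis=0).round(3).tolist() if s.any() else '')
cv2.imwrite('pics/c1.png',np.hstack(o))
E
```

```text
time_s: 3.28
tcp_pos: [0.4259, -0.0632, 0.0719]
eef_rot: [179.9, 0.1, -29.3]
contact_force: [0.2, 0.2, 0.7]
gripper_width: 0.0003
gripper_force: 0.0
top 0 
side 13 [[0.413, -0.068, 0.106], [0.42, -0.052, 0.11], [0.426, -0.043, 0.117]]
```

View pics/c1.png

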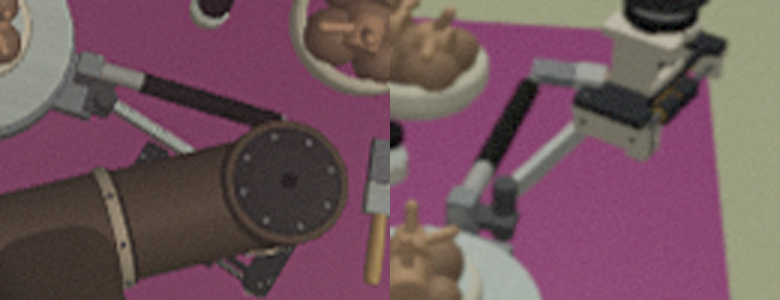

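The left crop shows the hand just outside the blade at mid-length, with its long axis parallel to the lever. The right crop shows the body above the lever and clear of the bar.

```bash
python3 -m handwheel '[[1,0.9,-0.5,0,0],[1,1.8,-1,0,0],[1,2.6,-1.5,0,0],[1,3.2,-1.8,0,0],[1,3.2,-1.8,0,0]]'; python3 -m handwheel '[[1,0.2,-0.1,0,0],[1,0.4,-0.2,0,0],[1,0.6,-0.3,0,0],[1,0.6,-0.3,0,0]]'
```

```text
time_s: 4.0
tcp_pos: [0.4586, -0.0824, 0.0724]
eef_rot: [180.0, 0.0, -29.4]
contact_force: [-1.2, 0.1, 0.2]
gripper_width: 0.0006
gripper_force: 0.0
time_s: 4.5
tcp_pos: [0.4644, -0.0851, 0.0726]
eef_rot: [-180.0, -0.0, -29.4]
contact_force: [0.4, 0.1, -0.2]
gripper_width: 0.0008
gripper_force: 0.0
```

```bash
python3 -m handwheel '[[1,0.15,-0.08,0,0],[1,0.3,-0.16,0,0],[1,0.4,-0.2,0,0],[1,0.4,-0.2,0,0]]'
```

```text
time_s: 5.0
tcp_pos: [0.4683, -0.0871, 0.0725]
eef_rot: [180.0, 0.0, -29.4]
contact_force: [0.7, -0.2, -0.9]
gripper_width: 0.0006
gripper_force: 0.0
```

```bash
python3 -m handwheel '[[1,0.1,-0.05,0,0],[1,0.2,-0.1,0,0],[1,0.2,-0.1,0,0]]';python3 -m handwheel '[[1,0.1,-0.05,0,0],[1,0.2,-0.1,0,0],[1,0.2,-0.1,0,0]]';python3 -m handwheel '[[1,0.1,-0.05,0,0],[1,0.2,-0.1,0,0],[1,0.2,-0.1,0,0]]'
```

```text
time_s: 5.38
tcp_pos: [0.4703, -0.0881, 0.0726]
eef_rot: [-180.0, -0.0, -29.4]
contact_force: [-0.2, 0.5, -0.2]
gripper_width: 0.0004
gripper_force: 0.0
time_s: 5.75
tcp_pos: [0.4723, -0.0891, 0.0726]
eef_rot: [180.0, -0.0, -29.4]
contact_force: [0.1, 0.4, -0.8]
gripper_width: 0.0004
gripper_force: 0.0
time_s: 6.12
tcp_pos: [0.4738, -0.09, 0.0725]
eef_rot: [180.0, 0.0, -29.4]
contact_force: [-2.0, 1.6, 1.8]
gripper_width: 0.0001
gripper_force: 1.9
```

```bash
python3 -m handwheel '[[1,0.3,-0.2,0,1.4],[1,0.65,-0.4,0,2.8],[1,1.0,-0.6,0,4.2],[1,1.35,-0.8,0,5.6],[1,1.7,-1.0,0,7],[1,2.05,-1.17,0,8.8],[1,2.4,-1.33,0,10.5],[1,2.4,-1.33,0,10.5]]'
```

```text
time_s: 7.12
tcp_pos: [0.4979, -0.1038, 0.0723]
eef_rot: [180.0, 0.1, -18.9]
contact_force: [-5.8, 1.6, 4.1]
gripper_width: 0.0007
gripper_force: 2.7
```

```bash
python3 -m handwheel '[[1,0.2,-0.08,0,0.9],[1,0.4,-0.15,0,1.8],[1,0.4,-0.15,0,1.8]]'; python3 -m handwheel '[[1,0.1,-0.03,0,0.5],[1,0.2,-0.07,0,1],[1,0.2,-0.07,0,1]]'
```

```text
time_s: 7.5
tcp_pos: [0.5015, -0.1054, 0.0722]
eef_rot: [179.9, 0.1, -17.1]
contact_force: [-6.4, -0.3, 2.4]
gripper_width: 0.0006
gripper_force: 2.6
time_s: 7.88
tcp_pos: [0.5033, -0.1062, 0.0722]
eef_rot: [179.9, 0.1, -16.1]
contact_force: [-5.2, -1.2, 3.1]
gripper_width: 0.0001
gripper_force: 2.6
```

```bash
python3 -m handwheel '[[1,0.1,-0.03,0,0.4],[1,0.1,-0.03,0,0.4]]'
```

```text
time_s: 8.12
tcp_pos: [0.5042, -0.1065, 0.0722]
eef_rot: [179.9, 0.1, -15.7]
contact_force: [-4.8, -0.7, 3.0]
gripper_width: 0.0001
gripper_force: 2.6
```

```bash
python3 -m handwheel '[[1,0.1,-0.03,0,0],[1,0.1,-0.03,0,0]]';python3 -m handwheel '[[1,0.1,-0.03,0,0],[1,0.1,-0.03,0,0]]'
```

```text
time_s: 8.38
tcp_pos: [0.5051, -0.1068, 0.0722]
eef_rot: [179.9, 0.1, -15.7]
contact_force: [-6.2, -1.4, 2.9]
gripper_width: 0.0004
gripper_force: 2.7
time_s: 8.62
tcp_pos: [0.506, -0.1071, 0.0721]
eef_rot: [179.9, 0.1, -15.7]
contact_force: [-6.6, -1.0, 4.4]
gripper_width: 0.0006
gripper_force: 3.0
```

```bash
python3 -m handwheel '[[1,0.1,-0.03,0,0],[1,0.1,-0.03,0,0]]'
```

```text
time_s: 8.88
tcp_pos: [0.5069, -0.1074, 0.0721]
eef_rot: [179.9, 0.1, -15.7]
contact_force: [-6.8, -1.0, 2.5]
gripper_width: 0.0002
gripper_force: 3.2
```

```bash
python3 -m handwheel '[[1,0.1,-0.03,0,0],[1,0.1,-0.03,0,0]]'
```

```text
time_s: 9.12
tcp_pos: [0.5078, -0.1077, 0.0721]
eef_rot: [179.9, 0.1, -15.7]
contact_force: [-7.1, -0.7, 4.0]
gripper_width: 0.0005
gripper_force: 3.3
```

```bash
python3 -m handwheel '[[1,0.1,-0.03,0,0],[1,0.1,-0.03,0,0]]'
```

```text
time_s: 9.38
tcp_pos: [0.5088, -0.108, 0.0721]
eef_rot: [179.9, 0.1, -15.7]
contact_force: [-7.5, -0.5, 4.6]
gripper_width: 0.0005
gripper_force: 3.3
```

```bash
python3 -m handwheel '[[1,0.1,-0.03,0,0],[1,0.1,-0.03,0,0]]'
```

```text
time_s: 9.62
tcp_pos: [0.5091, -0.1081, 0.0721]
eef_rot: [179.9, 0.2, -15.7]
contact_force: [-10.3, 1.1, 7.9]
gripper_width: 0.0002
gripper_force: 5.0
```

```bash
python3 -m handwheel '[[1,0.1,-0.03,0,0],[1,0.1,-0.03,0,0]]'
```

```text
time_s: 9.88
tcp_pos: [0.5093, -0.1082, 0.072]
eef_rot: [179.9, 0.3, -15.7]
contact_force: [-13.0, 4.3, 9.9]
gripper_width: 0.0007
gripper_force: 6.8
```

The lever has come up firm: the tool barely moved while the force rose. I'll hold it there for 2.5 s.

```bash
for i in 1; do python3 -m handwheel '[[1,0,0,0,0],[1,0,0,0,0],[1,0,0,0,0],[1,0,0,0,0],[1,0,0,0,0],[1,0,0,0,0],[1,0,0,0,0],[1,0,0,0,0]]'; python3 -m handwheel '[[1,0,0,0,0],[1,0,0,0,0],[1,0,0,0,0],[1,0,0,0,0],[1,0,0,0,0],[1,0,0,0,0],[1,0,0,0,0],[1,0,0,0,0]]';python3 -m handwheel '[[1,0,0,0,0],[1,0,0,0,0],[1,0,0,0,0],[1,0,0,0,0]]'; done
python3 - <<'E'
from h import *
im,d=imaging.capture('side')
cv2.imwrite('pics/c2.png',cv2.resize(im[100:200,225:355,::-1],(520,400),interpolation=cv2.INTER_CUBIC))
E
```

```text
time_s: 10.88
tcp_pos: [0.5093, -0.1082, 0.072]
eef_rot: [179.9, 0.3, -15.7]
contact_force: [-12.9, 3.7, 9.6]
gripper_width: 0.0
gripper_force: 6.8
time_s: 11.88
tcp_pos: [0.5093, -0.1082, 0.0721]
eef_rot: [179.9, 0.3, -15.7]
contact_force: [-13.4, 4.2, 10.2]
gripper_width: 0.0005
gripper_force: 6.8
time_s: 12.38
tcp_pos: [0.5092, -0.1082, 0.072]
eef_rot: [179.9, 0.3, -15.7]
contact_force: [-13.4, 3.4, 10.4]
gripper_width: 0.0005
gripper_force: 6.8
```

View pics/c2.png

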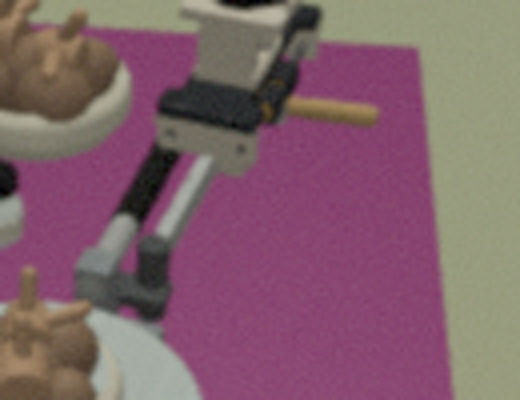

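The blade (crop about (190,200)) is now nearly parallel to the bar, with a clear gap to it. Next I'll ease it out slowly.

```bash
python3 -m handwheel '[[1,-0.15,0.05,0,0],[1,-0.3,0.1,0,0],[1,-0.45,0.15,0,-0.5],[1,-0.6,0.2,0,-1],[1,-0.75,0.27,0,-1.7],[1,-0.9,0.33,0,-2.4],[1,-1.05,0.4,0,-3],[1,-1.2,0.46,0,-3.6]]'; python3 -m handwheel '[[1,-0.15,0.08,0,-0.6],[1,-0.3,0.16,0,-1.2],[1,-0.45,0.24,0,-1.9],[1,-0.6,0.32,0,-2.6],[1,-0.75,0.4,0,-3.2],[1,-0.9,0.48,0,-3.8],[1,-1.05,0.56,0,-4.5],[1,-1.2,0.64,0,-5.2]]'; python3 -m handwheel '[[1,-0.15,0.08,0,-0.6],[1,-0.3,0.16,0,-1.2],[1,-0.45,0.24,0,-1.9],[1,-0.6,0.32,0,-2.6],[1,-0.75,0.4,0,-3.2],[1,-0.9,0.46,0,-3.8],[1,-1.0,0.5,0,-4.3],[1,-1.1,0.55,0,-4.8]]'
```

```text
time_s: 13.42
tcp_pos: [0.4989, -0.1039, 0.0721]
eef_rot: [179.9, 0.1, -19.3]
contact_force: [-5.8, -0.7, 3.1]
gripper_width: 0.0008
gripper_force: 2.9
time_s: 14.42
tcp_pos: [0.487, -0.0976, 0.0721]
eef_rot: [179.9, 0.1, -24.5]
contact_force: [-5.4, -1.6, 1.9]
gripper_width: 0.0005
gripper_force: 2.4
time_s: 15.42
tcp_pos: [0.4771, -0.0914, 0.0724]
eef_rot: [180.0, 0.0, -29.3]
contact_force: [-3.3, 1.4, -2.4]
gripper_width: 0.0003
gripper_force: 2.0
```

```bash
python3 -m handwheel '[[1,-0.1,0.05,0,0],[1,-0.2,0.1,0,0],[1,-0.3,0.15,0,0],[1,-0.4,0.2,0,0],[1,-0.5,0.25,0,0],[1,-0.6,0.3,0,0],[1,-0.7,0.35,0,0],[1,-0.8,0.4,0,0]]'; python3 -m handwheel '[[1,-0.3,0.2,0,0],[1,-0.8,0.5,0,0],[1,-1.5,0.8,0,0],[1,-2.2,1.2,0,0],[1,-3,1.7,0,0],[1,-3.5,2,0,0],[1,-3.5,2,0,0],[1,-3.5,2,0,0]]'; python3 -m handwheel '[[1,0,0,3,0],[1,0,0,6,0],[1,0,0,9,0],[1,0,3,12,0],[1,0,7,14,0],[1,0,12,14,0],[1,0,17,14,0],[1,0,17,14,0]]'; python3 -m handwheel '[[1,0,5,0,0],[1,0,10,0,0],[1,0,15,0,0],[1,0,20,0,0],[1,0,20,0,0]]'
python3 - <<'E'
from h import *
im,d=imaging.capture('side'); o=finder.cut_out('side','lever')[0]
L=pts('side',d,o['region']); A=L[(L[:,2]>.08)&(L[:,2]<.112)&(L[:,1]<.03)]
vx,vy,_,_=cv2.fitLine(A[:,:2].astype(np.float32),cv2.DIST_HUBER,0,.005,.005).ravel(); print('lever yaw',-np.arctan(vx/vy))
cv2.imwrite('pics/c3.png',im[:,:,::-1])
E
```

```text
time_s: 16.42
tcp_pos: [0.4696, -0.0875, 0.0728]
eef_rot: [-180.0, -0.0, -29.3]
contact_force: [0.4, -0.8, 0.2]
gripper_width: 0.0001
gripper_force: 0.0
time_s: 17.42
tcp_pos: [0.4346, -0.0674, 0.0727]
eef_rot: [-180.0, -0.0, -29.3]
contact_force: [-0.3, 0.1, 0.1]
gripper_width: 0.0004
gripper_force: 0.0
time_s: 18.42
tcp_pos: [0.4346, 0.1051, 0.2126]
eef_rot: [-180.0, -0.0, -29.1]
contact_force: [0.8, -0.1, 0.2]
gripper_width: 0.0001
gripper_force: 0.0
time_s: 19.05
tcp_pos: [0.4346, 0.3046, 0.2118]
eef_rot: [179.9, -0.0, -29.2]
contact_force: [0.3, -0.6, -0.7]
gripper_width: 0.0004
gripper_force: 0.0
lever yaw -0.50267816
```

View pics/c3.png

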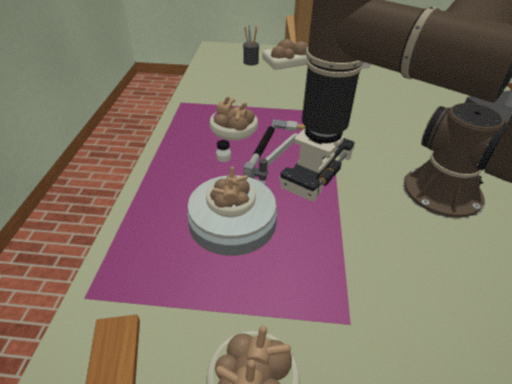

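The lever is back out (yaw -0.50, against -0.51 at the start). The fossil (232,190), jar (223,150) and brush (290,125) look unmoved, and the arm is clear.

```bash
python3 -c "
from plant import r; print(r.close_job())"
```

```text
the job is handed in; nothing more can be done
None
```

I pressed the brake lever in until it came up firm short of the bar, held it there for 2.5 s, eased it fully back out with the fingers against it, moved clear and handed the job in; the fossil, jar and brush look unmoved, and no verdict came back.

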